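# Close up the dry-laid tile course

## Robot

A 7-joint arm with a two-finger parallel gripper is mounted at the origin on the work surface. World frame = base frame: x ahead of the robot, y to its left, z up, the work surface at z = 0. Lengths are in m, angles in degrees, forces in N, time in s.
With the tool pointing down it reaches from about 0.425 to 0.8 m from the base axis. Payload 8.3 kg.
Tool frame: the origin (TCP) lies between the finger pads; the fingertips stand 25 mm ahead of it and the grasp point (between the pads) lies 6 mm ahead of it; z points along the fingers, y is the line along which they close (so a half turn about z gives the same grasp; the last joint's range is limited). The gripper opens to 85 mm and grips with 20 to 120 N. Pads are 22 mm wide; open, the fingers measure 114 mm over their backs; the gripper's body (76 mm by 85 mm) begins 54 mm behind the grasp point. The pads swing forward as they close: fully open they stand 13 mm farther back than shut.
Start: joints at [68.474, 21.967, 0.94, 78.501, -0.361, 79.538, -2.664], TCP at [0.192, -0.595, 0.256] pointing down, gripper open.
Joint ranges: [-169.22, 169.22], [-14.56, 117.87], [-87.37, 89.26], [10.42, 133.3], [-82.24, 262.24], [0.94, 117.77], [-172.7, 172.7]. Speed limits (degrees/s): [136.94, 136.94, 172.46, 172.46, 180, 180, 180].

## Interface

Orientations are given as [roll, pitch, yaw] about the fixed x, y, z axes, in that order (R = Rz(yaw) Ry(pitch) Rx(roll)).
In Python, from bench import r, vision, search_frame, silhouettes gives the robot as it stands. The module is installed in compiled form; this text tells all that it offers.
- The arm moves only by the tool apply_moves, never from a script. Its argument "moves" is a list of rows, each a list of 7 numbers: the turn, a rotation vector about the tool's x, y, z in rad, then the shift along the tool's x, y, z in m, then the opening, from 0 (shut) to 1 (fully open). In form: [[wx, wy, wz, x, y, z, fingers], ...]. A call has 1 to 12 rows; each row shifts and turns the commanded pose from where the row before left it, along the tool's axes as they then stand; what a row does not reach is not made up. A row lasts 1/8 s, in which the tool goes at most 62.5 mm and 10.7 degrees, less where a joint would pass 70% of its speed; a pose out of reach is approached as far as the arm can. A call is refused whole if a number of a shift passes 0.0625 or a number of a turn 0.188, either way. A call with a gripper value outside its range is refused whole. The fingers move at their own pace and stop on an object; the grip force is fixed at half the most. Time passes only in rows, so rows that do not move let the fingers close. It gives the time, the measured TCP pose, the force and the opening at its end, in the units of the state.
- r.read_state(): the state, without advancing time (a new reading comes with each control period).
- vision.read_camera(name): name is "scene" or "top"; returns the picture (480x640x3 uint8, red, green, blue); there is no depth.
- vision.camera_info(name): a dict with "intrinsics" (3x3 intrinsics, pixels), "rvec" (rotation vector, rad) and "tvec" (3), from world to camera coordinates, as OpenCV has them. Camera axes: x right, y down, z forward; pixel columns grow to the right and rows downward; lengths in m; the calibration is good to about 2 mm. A picture is of the moment at which its call begins. camera_info takes no time and is no camera call.
- r.hand_in(): hands the job in, once; it reports no verdict.
Trained networks look in the newest picture that a camera, given by its name, has taken for a name from the list of things; names that differ only in an ending like _2 or _b are one class to them, and where a whole thing is asked for, a point or a joint stands for the part that bears it (a point fixed in the world has none). Each returns a list of dicts, best first, with "score" (0 to 1); they miss things now and then, are a little off and sometimes report something else, mostly with a low value. They report only what shows in the picture. A call takes as long as a camera call.
- search_frame(label, camera): "point" ([x, y, z] in m, in world coordinates, good to about 4 mm: the middle of the surface that is visible of it).
- silhouettes(label, camera): "mask" (480x640 bool, what is visible of it).
The state is a dict: "time_s": time; "joints": joint angles; "joint_vel": joint speeds; "joint_efforts": joint torques, N m; "ee_pos": TCP position; "orientation": TCP orientation; "contact_force": force on the tool from outside, world axes, zero at the start; "torque": the same for the moment, N m; "grip_width": finger opening in m.
Only numpy, scipy, OpenCV 4.12 (cv2) and the standard library are available. Lean on these libraries where they do the work, as an engineer would, in place of code of your own. Each camera call takes 0.05 s, during which the arm holds its last target. There are 200 camera calls.

## Task

Continue the course of wall tiles on the plywood layout board: first lay the loose blue tile flat and slide it flush against the free end of the bonded white tile and against the aluminium straightedge, then lay the loose white cut tile after it, flush against the blue tile and the straightedge, so that no joint is open. Set the tiles down rather than drop them, and leave the spare tile and the other things on the counter where they are.

Things in the scene. Friction and masses are not known exactly. Their poses are not given: they have to be found in the camera images.
- board: fixed plywood board 120 (x) x 330 (y) mm, top 12 mm above the counter; origin: centre of underside. Aluminium straightedge 25 mm wide, 18 mm high along its +x edge, inner face at x = +35 mm. A white tile 60 x 120 x 10 mm is bonded on against it (x -25..+35, y +30..+150 mm); the course continues towards -y.
- set_end (a point): middle of the free end face of the bonded tile, at the board's top surface (board x +5, y +30, z +12 mm); same axes as the board
- blue_tile: loose whole blue glazed tile, 60 mm (x) by 120 mm (y, long) by 10 mm thick, about 160 g; origin at the centre of its underside
- white_tile: loose white glazed cut tile, 60 x 60 x 10 mm, about 80 g; origin at the centre of its underside
- cleaner: white cleaner bottle with a red cap and green label, 58 mm diameter, 190 mm tall; bystander, loose; origin at the centre of its underside
- mug: yellow tooth mug without handle, 60 mm across the rim, 90 mm tall; bystander, loose; origin at the centre of its underside
- soap_rack: chrome wire soap rack, 70 x 110 x 22 mm; bystander, loose; origin at the centre of its underside
- drain_grate: square steel drain grate, 100 x 100 x 6 mm; bystander, loose; origin at the centre of its underside
- drain_trap: domed steel drain trap with a green seal, 68 mm diameter, 60 mm tall; bystander, loose; origin at the centre of its underside
- spacer_tub: open orange tub, 70 x 70 x 45 mm; bystander, loose; origin at the centre of its underside
- spare_tile: spare terracotta-coloured cut tile, 60 x 60 x 10 mm; bystander, loose; origin at the centre of its underside

How it is judged (in metres and radians):
On the way, in this order (a step that is already met when the one before it is completed fails the run):
1. first the blue tile lies flat on the board, long side along the straightedge, with less than 2 mm of gap to the bonded tile's end and less than 2 mm to the straightedge, square within 0.02 rad (x of blue_tile in the frame of board between 0.003 and 0.01 m and height (world z) of blue_tile between 0.01 and 0.0135 m and angle between blue_tile's own z axis and vertical below 0.05 rad and y of blue_tile in the frame of set_end between -0.062 and -0.055 m and angle between the y axis of blue_tile and the y axis of board, either way round below 0.02 rad), for 0.2 s.
2. then the white cut tile lies flat on the board with less than 2 mm of gap to the blue tile and less than 2 mm to the straightedge, square within 0.03 rad (x of white_tile in the frame of board between 0.003 and 0.01 m and height (world z) of white_tile between 0.01 and 0.0135 m and angle between white_tile's own z axis and vertical below 0.05 rad and horizontal distance between white_tile and blue_tile below 0.092 m and y of white_tile in the frame of board below -0.1 m and (angle between the y axis of white_tile and the x axis of board, either way round below 0.03 rad or angle between the y axis of white_tile and the y axis of board, either way round below 0.03 rad)), for 0.2 s.
At the end, for the whole second after the job is handed in: Bonded, blue and white cut tile form one closed straight course, flat on the board, at rest: gaps bonded-blue, blue-white, and straightedge to the middle of each loose tile all under 2 mm; blue square within 0.02 rad, white within 0.03 rad (any quarter turn) (all of step 1 and all of step 2 and linear speed of each of blue_tile, white_tile below 0.01 m/s); the robot touches nothing.
It fails at once if a bystander (cleaner, mug, soap rack) is shoved more than 15 mm or tipped over (distance of any of cleaner, mug, soap_rack from where it was at the start of the episode above 0.015 m or angle between any of cleaner, mug, soap_rack's own z axis and vertical above 0.5 rad).
It fails at once if a bystander (drain grate, drain trap, spacer tub, spare tile) is shoved more than 15 mm or tipped over (distance of any of drain_grate, drain_trap, spacer_tub, spare_tile from where it was at the start of the episode above 0.015 m or angle between any of drain_grate, drain_trap, spacer_tub, spare_tile's own z axis and vertical above 0.5 rad).
It fails at once if the blue tile is let go or dropped with its underside more than 45 mm above the counter (33 mm above the board) (height (world z) of blue_tile above 0.045 m and contact force between the fingers and blue_tile below 0.1 N).
It fails at once if the white tile is let go or dropped with its underside more than 45 mm above the counter (33 mm above the board) (height (world z) of white_tile above 0.045 m and contact force between the fingers and white_tile below 0.1 N).
It also fails if it takes over 72 s, if anything falls off the work surface, if the arm or the gripper's body presses on something with over 40 N, if the wrist force passes 120 N, or if a joint passes its speed limit or range.

## Working session

There is one attempt and no reset: what is moved stays moved. The work goes in short steps, Python scripts to look and compute and a tool call to move; the robot and the scene stay as the last step left them, time stands still between calls to the robot, and variables do not carry over. Pictures are saved under pics/ and viewed, on a budget of 10 in all, crops included, one or two more only if the job needs it, and the job is handed in when it is done.

Besides the shell and the picture viewer there is one more tool, called after ">>>" in YAML: its name, and indented under it one key for each argument. apply_moves: Moves the arm, as the interface text tells. Its arguments: {"type":"object","properties":{"moves":{"type":"array","items":{"type":"array","items":{"type":"number"}}}},"required":["moves"]}

```bash
mkdir -p pics; cat > h.py <<'E'
import numpy as np,cv2
from bench import r,vision,search_frame,silhouettes
def cam(n):
    c=vision.camera_info(n);K=np.array(c["intrinsics"],float);R=cv2.Rodrigues(np.array(c["rvec"],float))[0];t=np.array(c["tvec"],float).ravel();return K,R,t
def px2w(n,uv,z):
    K,R,t=cam(n);uv=np.atleast_2d(uv).astype(float)
    d=(np.linalg.inv(K)@np.c_[uv,np.ones(len(uv))].T).T@R;o=-R.T@t
    return o+d*((z-o[2])/d[:,2])[:,None]
def w2px(n,P):
    K,R,t=cam(n);p=(np.atleast_2d(P)@R.T+t)@K.T;return p[:,:2]/p[:,2:]
def rect(n,lab,z,k=0):
    s=silhouettes(lab,n)
    if not s:return None
    m=s[k]["mask"].astype(np.uint8);c=max(cv2.findContours(m,0,1)[0],key=cv2.contourArea)[:,0]
    P=px2w(n,c,z)[:,:2];q=cv2.minAreaRect((P*1000).astype(np.float32));return s[k]["score"],q
E
python3 - <<'E'
from h import *
a=vision.read_camera("top");b=vision.read_camera("scene")
cv2.imwrite("pics/top0.png",a[...,::-1]);cv2.imwrite("pics/scene0.png",b[...,::-1])
for n in("top","scene"):
    K,R,t=cam(n);print(n,K[0,0],-R.T@t)
for l,z in(("board",.012),("blue_tile",.01),("white_tile",.01),("spare_tile",.01),("cleaner",.1),("mug",.09),("soap_rack",.02),("drain_grate",.006),("drain_trap",.03),("spacer_tub",.045)):
    print(l,[(round(d["score"],2),np.round(d["point"],3)) for d in search_frame(l,"top")][:3],rect("top",l,z))
print(r.read_state())
E
```

```text
top 590.4472684592045 [ 0.35846181 -0.00364769  1.27918458]
scene 443.3595048334608 [1.32034251 0.1821715  0.56017324]
board [(0.93, array([ 0.618, -0.004,  0.013]))] (0.85, ((617.41845703125, -2.661224365234375), (334.3421936035156, 127.7715835571289), 81.80166625976562))
blue_tile [(0.56, array([0.511, 0.394, 0.006])), (0.18, array([ 0.616, -0.002,  0.01 ]))] (0.56, ((513.9251708984375, 393.3669128417969), (122.42353057861328, 63.39962387084961), 34.55683135986328))
white_tile [(0.64, array([0.449, 0.014, 0.01 ]))] (0.87, ((443.49383544921875, 18.430850982666016), (62.22101974487305, 60.741493225097656), 59.984161376953125))
spare_tile [(0.95, array([ 0.52 , -0.391,  0.009]))] (0.75, ((519.219482421875, -387.2105407714844), (59.33180236816406, 60.30870819091797), 17.119295120239258))
cleaner [(0.63, array([ 0.48 , -0.181,  0.129]))] (0.88, ((481.96832275390625, -188.43698120117188), (56.1514778137207, 76.14469146728516), 45.30447769165039))
mug [(0.91, array([0.558, 0.228, 0.051]))] (0.66, ((545.9043579101562, 219.4622039794922), (67.17069244384766, 57.076416015625), 28.32452201843
[... 644 characters left out ...]
969))
{'time_s': 1.1, 'joints': array([68.47487088, 21.96831975,  0.93922951, 78.49960472, -0.35977852,
       79.54007425, -2.66554589]), 'joint_vel': array([ 0.08859996,  0.04465563,  0.1082686 , -0.07857723, -0.06212554,
        0.03778985,  0.00542381]), 'joint_efforts': array([-4.16553166e-05, -6.27355385e+01,  8.43192022e-01, -3.72090447e+01,
        1.66855560e-02,  3.14693621e-03,  4.03940220e-06]), 'ee_pos': array([ 0.19235336, -0.59464486,  0.25627776]), 'orientation': array([-1.79994763e+02, -2.20619603e-03,  1.79231900e+01]), 'contact_force': array([-0.09240529, -0.09828324, -0.29397771]), 'torque': array([ 0.06215101, -0.0124674 ,  0.02422557]), 'grip_width': 0.0859905778475757}
```

View pics/top0.png

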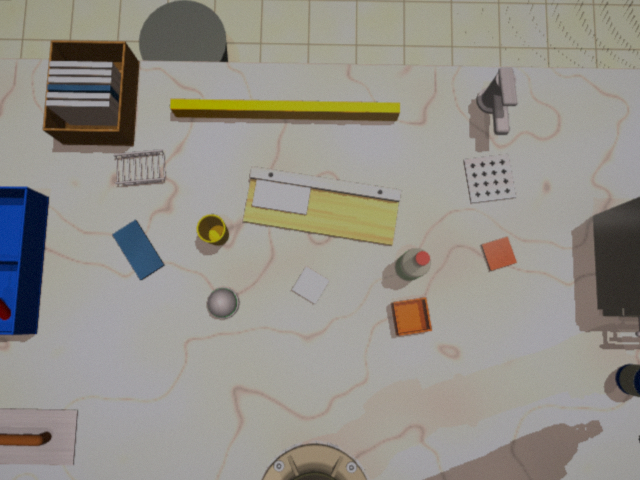

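View pics/scene0.png

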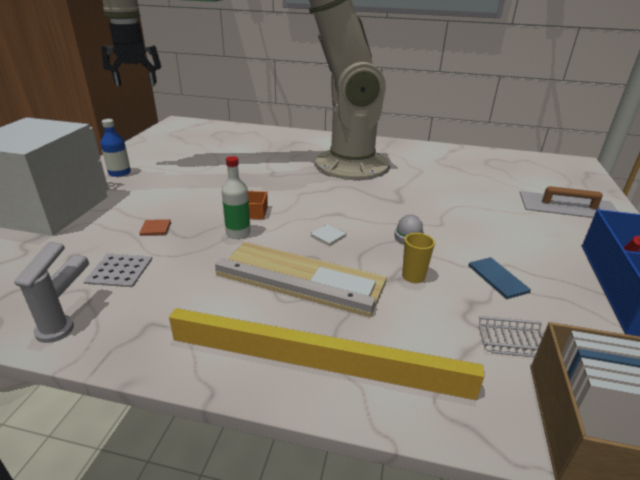

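Top view: image up is +x and left is +y. The blue tile is near (138,250) px, the white cut tile near (310,286), and the board near (322,207) with the bonded tile at its left (+y) end. The cleaner at (413,262) and the tub at (411,316) stand near the board's -y end. The scene view agrees with this. Next I refine the board frame and tile poses.

```bash
python3 - <<'E'
from h import *
a=cv2.imread("pics/top0.png");
c=cv2.resize(a[155:255,235:410],None,fx=4.5,fy=4.5,interpolation=cv2.INTER_CUBIC);cv2.imwrite("pics/crop0.png",c)
hsv=cv2.cvtColor(a,cv2.COLOR_BGR2HSV)
def big(m,box):
    z=np.zeros_like(m);x0,y0,x1,y1=box;z[y0:y1,x0:x1]=m[y0:y1,x0:x1]
    k=max(cv2.findContours(z,0,1)[0],key=cv2.contourArea)[:,0];return k
m=cv2.inRange(hsv,(90,90,30),(125,255,255));k=big(m,(100,210,175,290))
for z in(.01,.005):print("blue",cv2.minAreaRect((px2w("top",k,z)[:,:2]*1000).astype(np.float32)))
m=cv2.inRange(hsv,(18,80,60),(35,255,255));k=big(m,(230,160,410,250))
print("wood",cv2.minAreaRect((px2w("top",k,.012)[:,:2]*1000).astype(np.float32)))
print(hsv[195,280],hsv[210,340],hsv[286,310],hsv[300,330],hsv[182,330])
P=rect("top","white_tile",.01);print(P)
# predicted board model
th=np.radians(-8.2);Rm=np.array([[np.cos(th),-np.sin(th)],[np.sin(th),np.cos(th)]])
for n,p in dict(free_end=(5,30),fe_in=(-25,30),fe_out=(35,30),bm=(-60,-165),bp=(-60,165)).items():
    w=np.r_[np.array([.618,-.003])+Rm@np.array(p)/1000,.022 if 'f' in n else .012];print(n,w,w2px("top",w),(w2px("top",w)-[235,155])*4.5)
E
```

```text
blue ((513.1658325195312, 393.34130859375), (118.52943420410156, 58.29490661621094), 34.50706481933594)
blue ((513.7752685546875, 394.90521240234375), (118.99635314941406, 58.52457809448242), 34.50707244873047)
wood ((603.3534545898438, -1.427642822265625), (328.7265930175781, 97.62744140625), 81.7862319946289)
[150   5 166] [ 29 100 165] [150   5 168] [ 23  12 166] [ 30  12 164]
(0.87, ((443.49383544921875, 18.430850982666016), (62.22101974487305, 60.741493225097656), 59.984161376953125))
free_end [0.62722775 0.02598014 0.022     ] [[308.00551284 199.57548304]] [[328.52480777 200.58967369]]
fe_in [0.59753446 0.03025901 0.022     ] [[305.75640943 212.97068006]] [[318.40384245 260.86806028]]
fe_out [0.65692104 0.02170127 0.022     ] [[310.23924717 186.27182104]] [[338.57661227 140.72319469]]
bm [ 0.53507965 -0.15775534  0.012     ] [[392.07738152 243.63605021]] [[706.84821685 398.86222595]]
bp [0.5821472  0.16887081 0.012     ] [[242.15689011 219.70606239]] [[ 32.20600551 291.17728074]]
```

View pics/crop0.png

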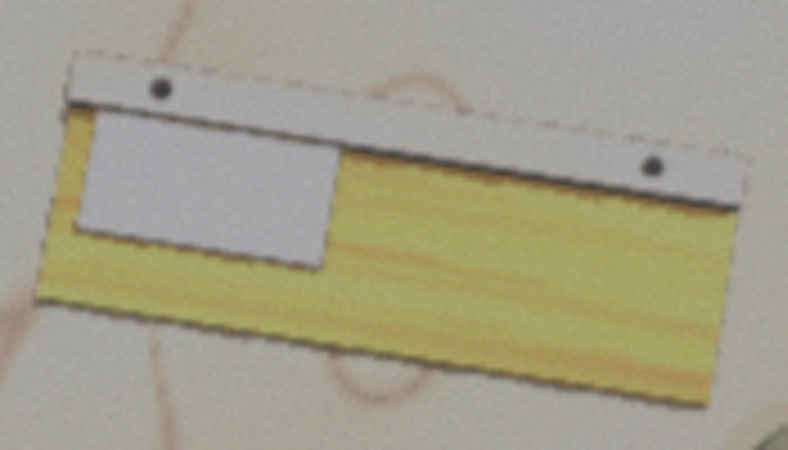

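```bash
cat >> h.py <<'E'
def plan(wps,start=None):
    """wps: (x,y,z,yaw,rows,open); prints rows (shift in tool frame at row start)"""
    s=r.read_state();p=np.array(s["ee_pos"]);yaw=s["orientation"][2]
    if start:p=np.array(start[:3],float);yaw=start[3]
    out=[]
    for x,y,z,yw,n,o in wps:
        d=(np.array([x,y,z])-p)/n;dy=((yw-yaw+180)%360-180)/n
        for i in range(n):
            a=np.radians(yaw);v=[np.cos(a)*d[0]+np.sin(a)*d[1],np.sin(a)*d[0]-np.cos(a)*d[1],-d[2]]
            out.append([0,0,round(-np.radians(dy),3)]+[round(float(q),4) for q in v]+[o]);yaw+=dy
        p=np.array([x,y,z])
    print(len(out),str(out).replace(" ","").replace("],[","],\n["))
B0=np.array([.615,-.0037]);TH=np.radians(-8.2)
RB=np.array([[np.cos(TH),-np.sin(TH)],[np.sin(TH),np.cos(TH)]])
def b2w(x,y):return B0+RB@np.array([x,y])/1000
E
python3 -c "
from h import *
plan([(.52,-.15,.256,17.9,10,.88)])
plan([(.513,.3935,.24,34.5,10,.88)],(.52,-.15,.256,17.9))
plan([(.513,.3935,.06,34.5,4,.88)],(.513,.3935,.24,34.5))"
```

```text
10 [[0,0,np.float64(0.0),0.0449,-0.0322,0.0,0.88],
[0,0,np.float64(0.0),0.0449,-0.0322,0.0,0.88],
[0,0,np.float64(0.0),0.0449,-0.0322,0.0,0.88],
[0,0,np.float64(0.0),0.0449,-0.0322,0.0,0.88],
[0,0,np.float64(0.0),0.0449,-0.0322,0.0,0.88],
[0,0,np.float64(0.0),0.0449,-0.0322,0.0,0.88],
[0,0,np.float64(0.0),0.0449,-0.0322,0.0,0.88],
[0,0,np.float64(0.0),0.0449,-0.0322,0.0,0.88],
[0,0,np.float64(0.0),0.0448,-0.0322,0.0,0.88],
[0,0,np.float64(0.0),0.0448,-0.0322,0.0,0.88]]
10 [[0,0,np.float64(-0.029),0.016,-0.0519,0.0016,0.88],
[0,0,np.float64(-0.029),0.0175,-0.0514,0.0016,0.88],
[0,0,np.float64(-0.029),0.019,-0.0509,0.0016,0.88],
[0,0,np.float64(-0.029),0.0205,-0.0503,0.0016,0.88],
[0,0,np.float64(-0.029),0.0219,-0.0497,0.0016,0.88],
[0,0,np.float64(-0.029),0.0234,-0.0491,0.0016,0.88],
[0,0,np.float64(-0.029),0.0248,-0.0484,0.0016,0.88],
[0,0,np.float64(-0.029),0.0262,-0.0476,0.0016,0.88],
[0,0,np.float64(-0.029),0.0275,-0.0469,0.0016,0.88],
[0,0,np.float64(-0.029),0.0289,-0.046,0.0016,0.88]]
4 [[0,0,np.float64(-0.0),0.0,0.0,0.045,0.88],
[0,0,np.float64(-0.0),0.0,0.0,0.045,0.88],
[0,0,np.float64(-0.0),0.0,0.0,0.045,0.88],
[0,0,np.float64(-0.0),0.0,0.0,0.045,0.88]]
```

>>> apply_moves:
  moves:
    - [0,0,0,0.045,-0.032,0,0.88]
    - [0,0,0,0.045,-0.032,0,0.88]
    - [0,0,0,0.045,-0.032,0,0.88]
    - [0,0,0,0.045,-0.032,0,0.88]
    - [0,0,0,0.045,-0.032,0,0.88]
    - [0,0,0,0.045,-0.032,0,0.88]
    - [0,0,0,0.045,-0.032,0,0.88]
    - [0,0,0,0.045,-0.032,0,0.88]
    - [0,0,0,0.045,-0.032,0,0.88]
    - [0,0,0,0.045,-0.032,0,0.88]

```text
time_s: 2.4
ee_pos: [0.5229, -0.1503, 0.2566]
orientation: [180.0, -0.0, 17.9]
contact_force: [0.4, -0.0, 0.1]
grip_width: 0.0751
```

>>> apply_moves:
  moves:
    - [0,0,-0.029,0.016,-0.052,0.0015,0.88]
    - [0,0,-0.029,0.0175,-0.0515,0.0015,0.88]
    - [0,0,-0.029,0.019,-0.051,0.0015,0.88]
    - [0,0,-0.029,0.0205,-0.0505,0.0015,0.88]
    - [0,0,-0.029,0.022,-0.05,0.0015,0.88]
    - [0,0,-0.029,0.0235,-0.049,0.0015,0.88]
    - [0,0,-0.029,0.025,-0.0485,0.0015,0.88]
    - [0,0,-0.029,0.026,-0.0475,0.0015,0.88]
    - [0,0,-0.029,0.0275,-0.047,0.0015,0.88]
    - [0,0,-0.029,0.029,-0.046,0.0015,0.88]

```text
time_s: 3.65
ee_pos: [0.5149, 0.3939, 0.2414]
orientation: [180.0, -0.0, 34.5]
contact_force: [1.2, 0.3, 0.7]
grip_width: 0.0749
```

>>> apply_moves:
  moves:
    - [0,0,0,-0.001,-0.001,0.05,0.88]
    - [0,0,0,0,0,0.06,0.88]
    - [0,0,0,0,0,0.06,0.88]
    - [0,0,0,0,0,0.03,0.88]
    - [0,0,0,0,0,0.013,0.88]
    - [0,0,0,0,0,0.005,0.88]
    - [0,0,0,0,0,0,0.88]

```text
time_s: 4.53
ee_pos: [0.514, 0.3934, 0.0247]
orientation: [-180.0, -0.1, 34.5]
contact_force: [0.5, -0.1, 0.6]
grip_width: 0.0753
```

>>> apply_moves:
  moves:
    - [0,0,0,0,0,0,0.6]
    - [0,0,0,0,0,0,0.6]
    - [0,0,0,0,0,0,0.6]
    - [0,0,0,0,0,0,0.6]

```text
time_s: 5.03
ee_pos: [0.5142, 0.3937, 0.0256]
orientation: [-180.0, -0.2, 34.5]
contact_force: [-1.4, -1.1, 6.3]
grip_width: 0.0581
```

>>> apply_moves:
  moves:
    - [0,0,0,0,0,0,0.5]
    - [0,0,0,0,0,-0.01,0.5]
    - [0,0,0,0,0,-0.03,0.5]
    - [0,0,0,0,0,0,0.5]

```text
time_s: 5.52
ee_pos: [0.5147, 0.3943, 0.0668]
orientation: [-180.0, -0.3, 34.5]
contact_force: [-0.1, 0.0, -1.0]
grip_width: 0.0577
```

```bash
python3 - <<'E'
from h import *
b=vision.read_camera("scene");c=b[210:330,420:580][...,::-1]
cv2.imwrite("pics/g1.png",cv2.resize(c,None,fx=4,fy=4,interpolation=cv2.INTER_CUBIC))
print(r.read_state()["contact_force"],r.read_state()["grip_width"])
E
```

```text
[-0.41562099 -0.33240813 -1.8650943 ] 0.05771939460483867
```

View pics/g1.png

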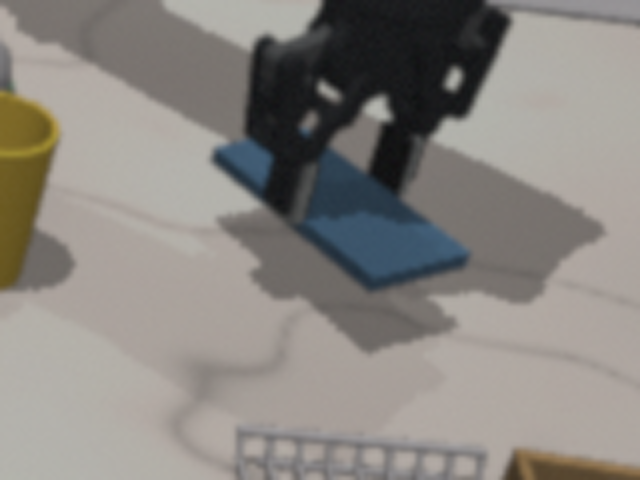

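The picture shows the blue tile held level across its width, centred between the fingers.

```bash
python3 -c "
from h import *
q=b2w(-22,-40);print(q)
plan([(.515,.394,.167,34.5,2,.5),(*q,.16,81.8,10,.5)],(.515,.394,.067,34.5))"|sed 's/np.float64(\([-0-9.]*\))/\1/g'
```

```text
[ 0.58751977 -0.04015321]
12 [[0,0,-0.0,0.0,0.0,-0.05,0.5],
[0,0,-0.0,0.0,0.0,-0.05,0.5],
[0,0,-0.083,-0.0186,0.0399,0.0007,0.5],
[0,0,-0.083,-0.0218,0.0382,0.0007,0.5],
[0,0,-0.083,-0.0249,0.0363,0.0007,0.5],
[0,0,-0.083,-0.0278,0.0341,0.0007,0.5],
[0,0,-0.083,-0.0305,0.0317,0.0007,0.5],
[0,0,-0.083,-0.0331,0.0291,0.0007,0.5],
[0,0,-0.083,-0.0353,0.0262,0.0007,0.5],
[0,0,-0.083,-0.0374,0.0232,0.0007,0.5],
[0,0,-0.083,-0.0392,0.0201,0.0007,0.5],
[0,0,-0.083,-0.0407,0.0168,0.0007,0.5]]
```

>>> apply_moves:
  moves:
    - [0,0,0,0,0,-0.05,0.5]
    - [0,0,0,0,0,-0.05,0.5]
    - [0,0,-0.0825,-0.0185,0.04,0.0005,0.5]
    - [0,0,-0.0825,-0.022,0.038,0.0005,0.5]
    - [0,0,-0.0825,-0.025,0.0365,0.0005,0.5]
    - [0,0,-0.0825,-0.028,0.034,0.0005,0.5]
    - [0,0,-0.0825,-0.0305,0.0315,0.0005,0.5]
    - [0,0,-0.0825,-0.033,0.029,0.0005,0.5]
    - [0,0,-0.0825,-0.0355,0.026,0.0005,0.5]
    - [0,0,-0.0825,-0.0375,0.023,0.0005,0.5]
    - [0,0,-0.0825,-0.039,0.02,0.0005,0.5]
    - [0,0,-0.0825,-0.0405,0.017,0.0005,0.5]

```text
time_s: 7.08
ee_pos: [0.5849, -0.0427, 0.1574]
orientation: [-179.9, 0.0, 82.0]
contact_force: [1.3, 1.0, -1.7]
grip_width: 0.0576
```

>>> apply_moves:
  moves:
    - [0,0,0,0,0,0.05,0.5]
    - [0,0,0,0,0,0.05,0.5]
    - [0,0,0,0,0,0,0.5]

```text
time_s: 7.45
ee_pos: [0.5816, -0.0414, 0.0539]
orientation: [-179.5, 0.0, 81.8]
contact_force: [-0.7, -0.2, -1.6]
grip_width: 0.0574
```

```bash
python3 - <<'E'
from h import *
a=vision.read_camera("top")[...,::-1];cv2.imwrite("pics/t1.png",cv2.resize(a[150:270,230:420],None,fx=4,fy=4,interpolation=cv2.INTER_CUBIC))
q=b2w(-22,-40);s=r.read_state();print(s["ee_pos"],s["orientation"],q,(RB.T@(s["ee_pos"][:2]-B0))*1000)
E
```

```text
[ 0.58382158 -0.0409009   0.05700807] [-1.79750986e+02 -1.49500340e-02  8.18298203e+01] [ 0.58751977 -0.04015321] [-25.55373417 -41.26751403]
```

View pics/t1.png

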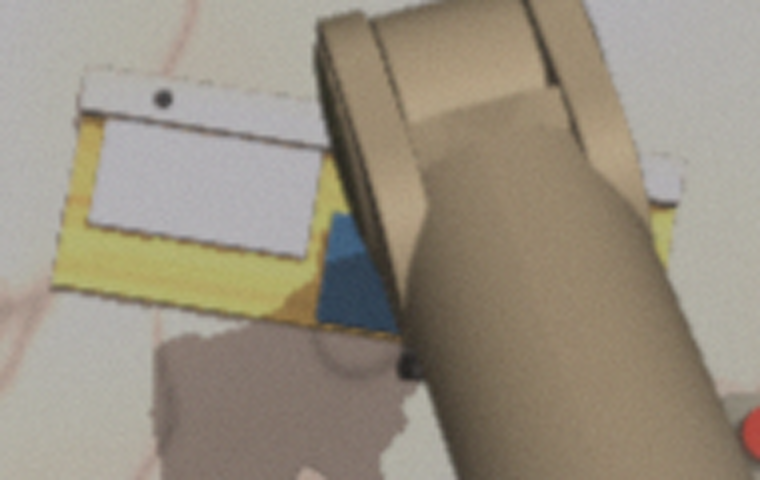

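The tile hangs just over the board with its left end about 5 mm short of the bonded tile, at crop (322,320). Lowering it now.

>>> apply_moves:
  moves:
    - [0,0,0,0,0.002,0.01,0.5]
    - [0,0,0,0,0,0.006,0.5]
    - [0,0,0,0,0,0.002,0.5]
    - [0,0,0,0,0,0,0.5]

```text
time_s: 8.0
ee_pos: [0.5874, -0.0413, 0.0407]
orientation: [180.0, 0.0, 81.8]
contact_force: [0.0, -0.1, -1.0]
grip_width: 0.0574
```

>>> apply_moves:
  moves:
    - [0,0,0,0,0,0.002,0.5]
    - [0,0,0,0,0,0.001,0.5]
    - [0,0,0,0,0,0,0.5]

```text
time_s: 8.38
ee_pos: [0.5874, -0.0414, 0.0376]
orientation: [180.0, 0.0, 81.8]
contact_force: [-2.5, 0.2, 2.1]
grip_width: 0.0571
```

>>> apply_moves:
  moves:
    - [0,0,0,0,0,0,0.8]
    - [0,0,0,0,0,0,0.8]
    - [0,0,0,0,0,-0.02,0.8]
    - [0,0,0,0,0,-0.04,0.6]
    - [0,0,0,0,-0.04,0,0.2]
    - [0,0,0,0,-0.04,0,0]
    - [0,0,0,0,0,0.02,0]
    - [0,0,0,0,0,0.03,0]
    - [0,0,0,0,0,0.007,0]
    - [0,0,0,0,0,0,0]

```text
time_s: 9.62
ee_pos: [0.5085, -0.0297, 0.0411]
orientation: [180.0, -0.0, 81.8]
contact_force: [-0.1, -0.2, -0.5]
grip_width: 0.0003
```

```bash
python3 - <<'E'
from h import *
a=vision.read_camera("top")[...,::-1];cv2.imwrite("pics/t2.png",cv2.resize(a[150:270,230:420],None,fx=4,fy=4,interpolation=cv2.INTER_CUBIC))
s=r.read_state();print(s["ee_pos"],s["contact_force"],(RB.T@(s["ee_pos"][:2]-B0))*1000)
for l in("cleaner","drain_trap","mug"):print(l,[np.round(d["point"],3) for d in search_frame(l,"top")][:1])
E
```

```text
[ 0.50884555 -0.02974835  0.04144162] [-0.68690641 -0.36632608  1.01257171] [-101.35390132  -40.92273783]
cleaner [array([ 0.482, -0.182,  0.128])]
drain_trap [array([0.398, 0.195, 0.05 ])]
mug [array([0.555, 0.226, 0.05 ])]
```

View pics/t2.png

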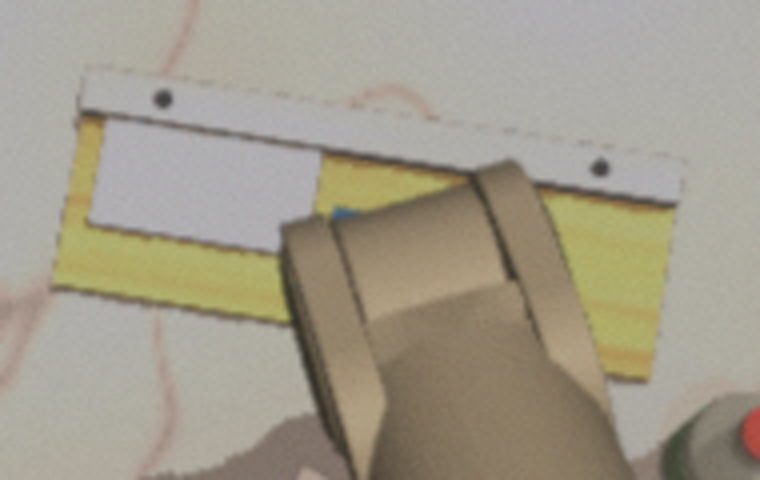

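The blue tile lies on the board, with its upper-left corner at crop (335,212). Now I lower the shut fingers to find where their tips touch the counter.

>>> apply_moves:
  moves:
    - [0,0,0,0,0,0.006,0]
    - [0,0,0,0,0,0.003,0]
    - [0,0,0,0,0,0,0]

```text
time_s: 10.2
ee_pos: [0.5078, -0.0299, 0.031]
orientation: [-180.0, -0.0, 81.8]
contact_force: [-0.3, 0.2, 1.2]
grip_width: -0.0
```

>>> apply_moves:
  moves:
    - [0,0,0,0,0,0.003,0]
    - [0,0,0,0,0,0,0]

```text
time_s: 10.45
ee_pos: [0.508, -0.03, 0.0281]
orientation: [-180.0, -0.0, 81.8]
contact_force: [0.6, -1.1, -1.1]
grip_width: 0.0002
```

>>> apply_moves:
  moves:
    - [0,0,0,0,0,0.003,0]
    - [0,0,0,0,0,0,0]

```text
time_s: 10.7
ee_pos: [0.5081, -0.0299, 0.0252]
orientation: [-180.0, -0.0, 81.8]
contact_force: [-0.3, 0.3, 0.1]
grip_width: -0.0
```

>>> apply_moves:
  moves:
    - [0,0,0,0,0,-0.016,0]
    - [0,0,0,0,0.015,0,0]
    - [0,0,0,0,0.013,0,0]
    - [0,0,0,0,0.005,0,0]
    - [0,0,0,0,0.005,0,0]
    - [0,0,0,0,0.005,0,0]
    - [0,0,0,0,0.005,0,0]
    - [0,0,0,0,0.005,0,0]
    - [0,0,0,0,0,0,0]

```text
time_s: 11.82
ee_pos: [0.561, -0.0375, 0.0413]
orientation: [180.0, -0.0, 81.8]
contact_force: [1.1, -0.7, 0.4]
grip_width: 0.0001
```

>>> apply_moves:
  moves:
    - [0,0,0,0,0.004,0,0]
    - [0,0,0,0,0,0,0]

```text
time_s: 12.08
ee_pos: [0.5649, -0.0381, 0.0414]
orientation: [180.0, -0.0, 81.8]
contact_force: [-0.5, 0.4, -0.1]
grip_width: 0.0001
```

>>> apply_moves:
  moves:
    - [0,0,0,0,0.002,0,0]
    - [0,0,0,0,0.0015,0,0]
    - [0,0,0,0,0,0,0]

```text
time_s: 12.45
ee_pos: [0.5682, -0.0386, 0.0413]
orientation: [180.0, -0.0, 81.8]
contact_force: [0.3, 0.3, -0.1]
grip_width: -0.0
```

>>> apply_moves:
  moves:
    - [0,0,0,0,0.0015,0,0]
    - [0,0,0,0,0,0,0]

```text
time_s: 12.7
ee_pos: [0.5696, -0.0389, 0.0413]
orientation: [180.0, -0.0, 81.8]
contact_force: [-0.3, 0.1, 0.3]
grip_width: 0.0
```

>>> apply_moves:
  moves:
    - [0,0,0,0,0.0015,0,0]
    - [0,0,0,0,0,0,0]

```text
time_s: 12.95
ee_pos: [0.5712, -0.0391, 0.0413]
orientation: [180.0, -0.0, 81.8]
contact_force: [-0.4, -0.9, -0.3]
grip_width: 0.0003
```

>>> apply_moves:
  moves:
    - [0,0,0,0,0.0015,0,0]
    - [0,0,0,0,0.0015,0,0]
    - [0,0,0,0,0,0,0]

```text
time_s: 13.32
ee_pos: [0.5742, -0.0395, 0.0413]
orientation: [180.0, -0.0, 81.8]
contact_force: [0.7, 0.1, -0.3]
grip_width: 0.0003
```

>>> apply_moves:
  moves:
    - [0,0,0,0,0.002,0,0]
    - [0,0,0,0,0,0,0]

```text
time_s: 13.58
ee_pos: [0.5762, -0.0398, 0.0414]
orientation: [180.0, -0.0, 81.8]
contact_force: [-0.8, -0.8, 1.1]
grip_width: -0.0001
```

```bash
python3 - <<'E'
from h import *
a=vision.read_camera("scene")[...,::-1];cv2.imwrite("pics/s3.png",cv2.resize(a[220:330,205:405],None,fx=4,fy=4,interpolation=cv2.INTER_CUBIC))
s=r.read_state();print(s["contact_force"],(RB.T@(s["ee_pos"][:2]-B0))*1000)
E
```

```text
[ 0.25892538 -0.31916947 -0.03572987] [-33.28163872 -41.248357  ]
```

View pics/s3.png

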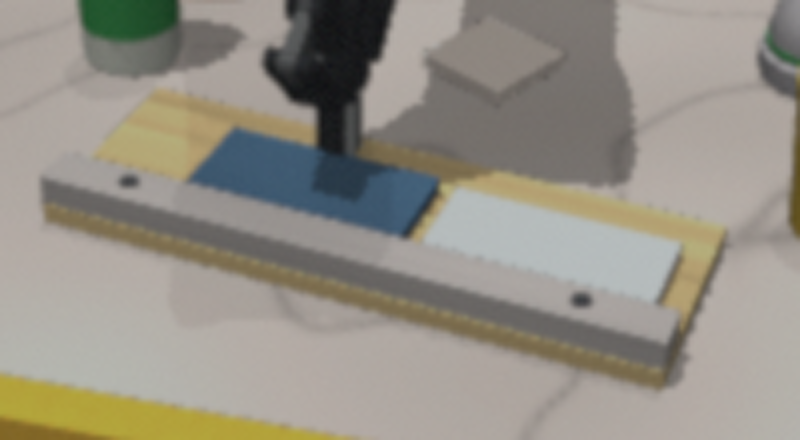

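The blue tile is nearly in line with the bonded tile; its back edge at crop (235,128)-(440,180) is about 2 mm short. I keep pushing.

>>> apply_moves:
  moves:
    - [0,0,0,0,0.0015,0,0]
    - [0,0,0,0,0,0,0]

```text
time_s: 13.88
ee_pos: [0.5775, -0.0399, 0.0414]
orientation: [180.0, -0.0, 81.8]
contact_force: [-0.8, 0.1, -0.0]
grip_width: -0.0002
```

>>> apply_moves:
  moves:
    - [0,0,0,0,0.0015,0,0]
    - [0,0,0,0,0,0,0]

```text
time_s: 14.12
ee_pos: [0.5791, -0.0402, 0.0413]
orientation: [180.0, -0.0, 81.8]
contact_force: [-0.6, -0.2, -0.3]
grip_width: 0.0
```

>>> apply_moves:
  moves:
    - [0,0,0,0,0.001,0,0]
    - [0,0,0,0,0,0,0]

```text
time_s: 14.38
ee_pos: [0.58, -0.0403, 0.0413]
orientation: [180.0, -0.0, 81.8]
contact_force: [-1.0, 0.4, 0.8]
grip_width: -0.0003
```

>>> apply_moves:
  moves:
    - [0,0,0,0,0.0015,0,0]
    - [0,0,0,0,0,0,0]

```text
time_s: 14.62
ee_pos: [0.5806, -0.0403, 0.0412]
orientation: [-179.9, 0.0, 81.8]
contact_force: [-4.3, -0.2, 3.8]
grip_width: -0.0001
```

>>> apply_moves:
  moves:
    - [0,0,0,0,0.0015,0,0]
    - [0,0,0,0,0,0,0]

```text
time_s: 14.88
ee_pos: [0.5808, -0.0403, 0.041]
orientation: [-179.7, 0.0, 81.8]
contact_force: [-11.1, 0.7, 8.6]
grip_width: -0.0001
```

>>> apply_moves:
  moves:
    - [0,0,0,0,0.001,0,0]
    - [0,0,0,0,0,0,0]

```text
time_s: 15.12
ee_pos: [0.581, -0.0403, 0.0409]
orientation: [-179.6, 0.1, 81.8]
contact_force: [-14.9, 0.6, 10.2]
grip_width: -0.0001
```

Force has risen to 15 N, so the blue tile sits against the straightedge. Next I move the fingers to its -y end.

>>> apply_moves:
  moves:
    - [0,0,0,0,-0.01,0,0]
    - [0,0,0,0,-0.004,-0.01,0]
    - [0,0,0,0,0,-0.05,0]
    - [0,0,0,-0.045,0.02,0,0]
    - [0,0,0,-0.045,0.024,0,0]
    - [0,0,0,0,0,0,0]

```text
time_s: 15.88
ee_pos: [0.6015, -0.1407, 0.1018]
orientation: [179.9, 0.1, 81.3]
contact_force: [-0.4, 0.4, 0.9]
grip_width: -0.0001
```

```bash
python3 - <<'E'
from h import *
s=r.read_state();print(s["ee_pos"],(RB.T@(s["ee_pos"][:2]-B0))*1000)
E
```

```text
[ 0.60147827 -0.14066332  0.10181471] [   6.1514414  -137.49162836]
```

>>> apply_moves:
  moves:
    - [0,0,0,0,0,0.04,0]
    - [0,0,0,0,0,0.02,0]
    - [0,0,0,0.01,0,0,0]
    - [0,0,0,0.01,0,0,0]
    - [0,0,0,0.004,0,0,0]
    - [0,0,0,0.004,0,0,0]
    - [0,0,0,0.002,0,0,0]
    - [0,0,0,0,0,0,0]

```text
time_s: 16.88
ee_pos: [0.6051, -0.1044, 0.0415]
orientation: [180.0, -0.0, 81.8]
contact_force: [0.7, 0.2, 0.0]
grip_width: 0.0002
```

>>> apply_moves:
  moves:
    - [0,0,0,0.002,0,0,0]
    - [0,0,0,0,0,0,0]

```text
time_s: 17.12
ee_pos: [0.6051, -0.1041, 0.0413]
orientation: [-180.0, 0.1, 81.7]
contact_force: [-0.7, -5.2, 2.2]
grip_width: 0.0
```

>>> apply_moves:
  moves:
    - [0,0,0,0.002,0,0,0]
    - [0,0,0,0,0,0,0]

```text
time_s: 17.38
ee_pos: [0.6053, -0.104, 0.0414]
orientation: [180.0, 0.2, 81.6]
contact_force: [-0.4, -9.6, 3.5]
grip_width: -0.0003
```

>>> apply_moves:
  moves:
    - [0,0,0,0.0015,0,0,0]
    - [0,0,0,0,0,0,0]

```text
time_s: 17.62
ee_pos: [0.6053, -0.1039, 0.0414]
orientation: [-180.0, 0.3, 81.6]
contact_force: [-1.0, -12.5, 2.4]
grip_width: 0.0001
```

```bash
python3 -c "
from h import *
plan([(.4435,.0184,.12,60,5,.88)],(.6038,-.114,.12,81.8))"|sed 's/np.float64(\([-0-9.]*\))/\1/g'
```

```text
5 [[0,0,0.076,0.0216,-0.0355,-0.0,0.88],
[0,0,0.076,0.0189,-0.0371,-0.0,0.88],
[0,0,0.076,0.016,-0.0384,-0.0,0.88],
[0,0,0.076,0.013,-0.0395,-0.0,0.88],
[0,0,0.076,0.01,-0.0404,-0.0,0.88]]
```

>>> apply_moves:
  moves:
    - [0,0,0,-0.01,0,0,0]
    - [0,0,0,-0.005,0,-0.02,0]
    - [0,0,0,0,0,-0.06,0.3]

```text
time_s: 18.0
ee_pos: [0.6015, -0.1139, 0.12]
orientation: [-179.6, -0.1, 81.8]
contact_force: [0.6, -0.5, 0.9]
grip_width: 0.017
```

>>> apply_moves:
  moves:
    - [0,0,0.076,0.0215,-0.0355,0,0.88]
    - [0,0,0.076,0.019,-0.037,0,0.88]
    - [0,0,0.076,0.016,-0.0385,0,0.88]
    - [0,0,0.076,0.013,-0.0395,0,0.88]
    - [0,0,0.076,0.01,-0.0405,0,0.88]
    - [0,0,0,0,0,0,0.88]

```text
time_s: 18.75
ee_pos: [0.4414, 0.0212, 0.1224]
orientation: [179.9, 0.0, 60.3]
contact_force: [0.5, -0.4, -0.6]
grip_width: 0.0753
```

```bash
python3 - <<'E'
from h import *
a=vision.read_camera("top")[...,::-1];b=vision.read_camera("scene")[...,::-1]
c=np.vstack([cv2.resize(a[160:250,230:410],(720,360),interpolation=cv2.INTER_CUBIC),cv2.resize(b[235:290,215:395],(720,220),interpolation=cv2.INTER_CUBIC)])
cv2.imwrite("pics/c4.png",c)
s=r.read_state();print(s["ee_pos"],s["orientation"])
print(rect("top","white_tile",.01),[(d["score"],d["point"]) for d in search_frame("white_tile","top")],rect("top","blue_tile",.022))
E
```

```text
[0.44369223 0.01878413 0.12246298] [ 1.79879907e+02 -2.47434947e-02  6.01536134e+01]
None [] (0.59, ((616.8026123046875, -33.20896911621094), (120.6247787475586, 62.9059944152832), 81.36028289794922))
```

View pics/c4.png

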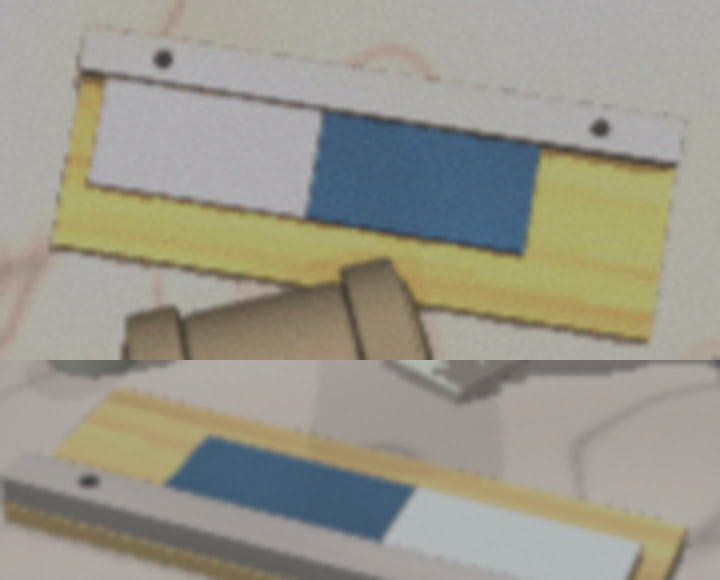

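Blue is closed up against the bonded tile and the straightedge, with the joint at crop (313,165). Now the white tile.

>>> apply_moves:
  moves:
    - [0,0,0,0,0,0.05,0.88]
    - [0,0,0,0,0,0.03,0.88]
    - [0,0,0,0,0,0.013,0.88]
    - [0,0,0,0,0,0.004,0.88]
    - [0,0,0,0,0,0,0.88]

```text
time_s: 19.62
ee_pos: [0.4438, 0.0185, 0.025]
orientation: [180.0, -0.0, 60.0]
contact_force: [-0.3, 0.0, -0.3]
grip_width: 0.0756
```

>>> apply_moves:
  moves:
    - [0,0,0,0,0,0,0.5]
    - [0,0,0,0,0,0,0.5]
    - [0,0,0,0,0,0,0.5]
    - [0,0,0,0,0,0,0.5]

```text
time_s: 20.12
ee_pos: [0.444, 0.0184, 0.0259]
orientation: [179.9, -0.0, 60.0]
contact_force: [-2.9, -0.2, 11.7]
grip_width: 0.058
```

>>> apply_moves:
  moves:
    - [0,0,0,0,0,-0.01,0.5]
    - [0,0,0,0,0,-0.02,0.5]
    - [0,0,0,0,0,0,0.5]

```text
time_s: 20.5
ee_pos: [0.4445, 0.0184, 0.0561]
orientation: [179.8, -0.1, 60.0]
contact_force: [-0.3, -0.2, -1.2]
grip_width: 0.0574
```

```bash
python3 - <<'E'
from h import *
b=vision.read_camera("scene")[...,::-1]
cv2.imwrite("pics/g5.png",cv2.resize(b[170:270,270:400],None,fx=4,fy=4,interpolation=cv2.INTER_CUBIC))
q=b2w(-22,-124);s=r.read_state();p=s["ee_pos"];print(q,p,s["grip_width"],s["contact_force"])
plan([(*p[:2],.12,60,2,.5),(*q,.12,81.8,5,.5)],(*p,60))
E
```

```text
[ 0.57553894 -0.12329442] [0.44383052 0.01824377 0.05518343] 0.05758836394125362 [-1.20768884  0.1930846  -2.66134811]
7 [[0,0,np.float64(-0.0),0.0,0.0,-0.0324,0.5],
[0,0,np.float64(-0.0),0.0,0.0,-0.0324,0.5],
[0,0,np.float64(-0.076),-0.0113,0.037,-0.0,0.5],
[0,0,np.float64(-0.076),-0.0141,0.036,-0.0,0.5],
[0,0,np.float64(-0.076),-0.0168,0.0348,-0.0,0.5],
[0,0,np.float64(-0.076),-0.0194,0.0334,-0.0,0.5],
[0,0,np.float64(-0.076),-0.0219,0.0319,-0.0,0.5]]
```

View pics/g5.png

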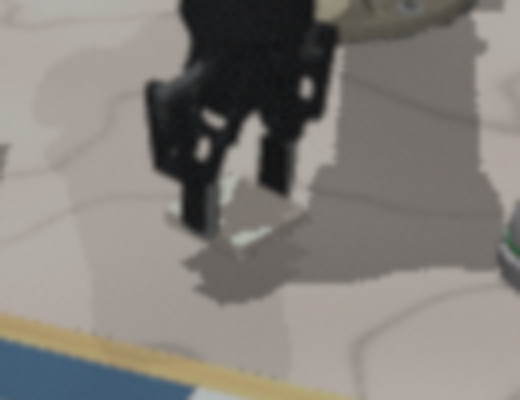

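The white tile is held level. I carry it over the board.

>>> apply_moves:
  moves:
    - [0,0,0,0,0,-0.03,0.5]
    - [0,0,0,0,0,-0.035,0.5]
    - [0,0,-0.076,-0.0115,0.037,0,0.5]
    - [0,0,-0.076,-0.0145,0.036,0,0.5]
    - [0,0,-0.076,-0.017,0.035,0,0.5]
    - [0,0,-0.076,-0.02,0.0335,0,0.5]
    - [0,0,-0.076,-0.0225,0.032,0,0.5]
    - [0,0,0,-0.001,0,0.03,0.5]
    - [0,0,0,0,0,0.03,0.5]
    - [0,0,0,0,0,0,0.5]

```text
time_s: 21.8
ee_pos: [0.5722, -0.1257, 0.0562]
orientation: [-179.7, -0.0, 81.8]
contact_force: [0.3, -0.3, 0.9]
grip_width: 0.0575
```

```bash
python3 - <<'E'
from h import *
s=r.read_state();print(s["ee_pos"],s["orientation"],s["grip_width"],(RB.T@(s["ee_pos"][:2]-B0))*1000)
E
```

```text
[ 0.5721866  -0.12573543  0.05624781] [-1.79653574e+02 -4.19939329e-02  8.18110542e+01] 0.05749718648421991 [ -24.96990128 -126.89419904]
```

>>> apply_moves:
  moves:
    - [0,0,0,0,0,0.01,0.5]
    - [0,0,0,0,0,0.004,0.5]
    - [0,0,0,0,0,0.001,0.5]
    - [0,0,0,0,0,0,0.5]

```text
time_s: 22.3
ee_pos: [0.5748, -0.126, 0.0448]
orientation: [180.0, 0.0, 81.8]
contact_force: [0.2, -0.5, -0.1]
grip_width: 0.0574
```

>>> apply_moves:
  moves:
    - [0,0,0,0,0,0.0015,0.5]
    - [0,0,0,0,0,0.001,0.5]
    - [0,0,0,0,0,0,0.5]

```text
time_s: 22.68
ee_pos: [0.5744, -0.1259, 0.0417]
orientation: [-180.0, -0.0, 81.8]
contact_force: [-0.4, -0.4, -0.7]
grip_width: 0.0577
```

>>> apply_moves:
  moves:
    - [0,0,0,0,0,0.002,0.5]
    - [0,0,0,0,0,0.0015,0.5]
    - [0,0,0,0,0,0,0.5]

```text
time_s: 23.05
ee_pos: [0.5745, -0.1259, 0.0383]
orientation: [-180.0, -0.0, 81.8]
contact_force: [0.3, 0.2, 0.1]
grip_width: 0.0575
```

>>> apply_moves:
  moves:
    - [0,0,0,0,0,0.001,0.5]
    - [0,0,0,0,0,0,0.5]

```text
time_s: 23.3
ee_pos: [0.5745, -0.1259, 0.0381]
orientation: [180.0, 0.0, 81.8]
contact_force: [-3.6, 0.4, 8.5]
grip_width: 0.0574
```

Contact is confirmed. Pushing in the middle of the white tile's -x side would bring the gripper body too close to the cleaner. So I first carry the tile, still gripped, nearer to its final spot.

>>> apply_moves:
  moves:
    - [0,0,0,0,0,-0.002,0.5]
    - [0,0,0,0.002,0.004,0,0.5]
    - [0,0,0,0.002,0.004,0,0.5]
    - [0,0,0,0,0,0,0.5]

```text
time_s: 23.8
ee_pos: [0.5834, -0.1227, 0.0392]
orientation: [180.0, -0.0, 81.8]
contact_force: [0.9, 0.1, -1.0]
grip_width: 0.0576
```

>>> apply_moves:
  moves:
    - [0,0,0,0.0015,0,0,0.5]
    - [0,0,0,0,0,0,0.5]

```text
time_s: 24.05
ee_pos: [0.5831, -0.1214, 0.0393]
orientation: [-180.0, -0.0, 81.8]
contact_force: [-0.6, -0.0, -0.6]
grip_width: 0.0573
```

>>> apply_moves:
  moves:
    - [0,0,0,0.001,0,0,0.5]
    - [0,0,0,0,0,0,0.5]

```text
time_s: 24.3
ee_pos: [0.5833, -0.1206, 0.0394]
orientation: [180.0, -0.0, 81.8]
contact_force: [-0.1, 0.0, -0.6]
grip_width: 0.0572
```

>>> apply_moves:
  moves:
    - [0,0,0,0,0,0.0015,0.5]
    - [0,0,0,0,0,0,0.5]
    - [0,0,0,0,0,0,0.75]
    - [0,0,0,0,0,0,0.75]
    - [0,0,0,0,0,-0.02,0.75]
    - [0,0,0,0,0,-0.04,0.5]
    - [0,0,0,0.006,-0.024,0,0]
    - [0,0,0,0,-0.023,0,0]
    - [0,0,0,0,0,0,0]
    - [0,0,0,0,0,0,0]

```text
time_s: 25.55
ee_pos: [0.5386, -0.1084, 0.0989]
orientation: [179.9, 0.0, 81.8]
contact_force: [0.2, -0.0, -0.1]
grip_width: -0.0001
```

```bash
python3 - <<'E'
from h import *
a=vision.read_camera("top")[...,::-1];b=vision.read_camera("scene")[...,::-1]
c=np.vstack([cv2.resize(a[160:280,230:440],(735,420)[:2],interpolation=cv2.INTER_CUBIC)[:300],cv2.resize(b[210:280,205:390],(735,278),interpolation=cv2.INTER_CUBIC)])
cv2.imwrite("pics/c6.png",c)
s=r.read_state();print(s["ee_pos"],(RB.T@(s["ee_pos"][:2]-B0))*1000)
E
```

```text
[ 0.53855464 -0.10820015  0.09830979] [ -60.75905728 -114.33508417]
```

View pics/c6.png

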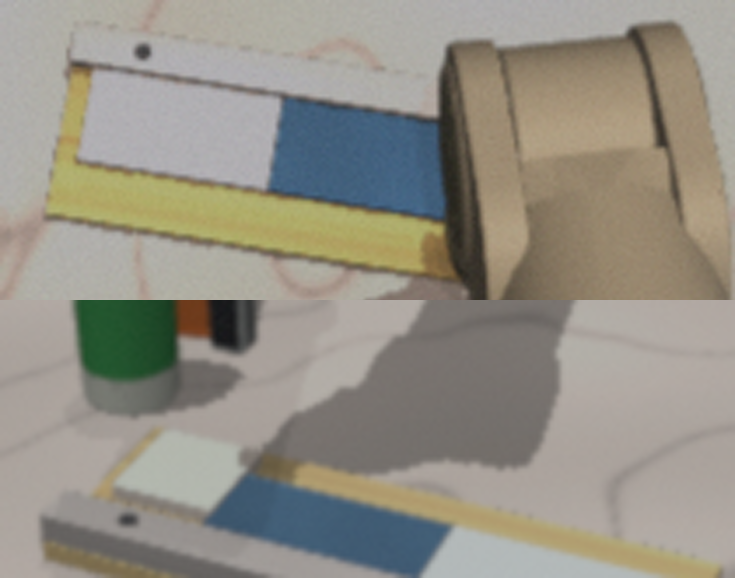

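White lies flat beside blue, still about 18 mm short of the straightedge. Fingers go down and push +x.

>>> apply_moves:
  moves:
    - [0,0,0,0,0,0.03,0]
    - [0,0,0,0,0,0.027,0]
    - [0,0,0,0,0,0,0]
    - [0,0,0,0,0.006,0,0]
    - [0,0,0,0,0.005,0,0]
    - [0,0,0,0,0.005,0,0]
    - [0,0,0,0,0.005,0,0]
    - [0,0,0,0,0.005,0,0]
    - [0,0,0,0,0.003,0,0]
    - [0,0,0,0,0,0,0]

```text
time_s: 26.9
ee_pos: [0.5666, -0.1121, 0.0408]
orientation: [180.0, -0.0, 81.8]
contact_force: [-0.7, -0.1, -0.1]
grip_width: -0.0004
```

>>> apply_moves:
  moves:
    - [0,0,0,0,0.0015,0,0]
    - [0,0,0,0,0,0,0]

```text
time_s: 27.15
ee_pos: [0.5679, -0.1124, 0.0408]
orientation: [180.0, -0.0, 81.8]
contact_force: [-0.8, 0.2, -0.4]
grip_width: -0.0002
```

>>> apply_moves:
  moves:
    - [0,0,0,0,0.0015,0,0]
    - [0,0,0,0,0,0,0]

```text
time_s: 27.4
ee_pos: [0.5695, -0.1126, 0.0409]
orientation: [180.0, -0.0, 81.8]
contact_force: [-0.1, 0.3, -0.1]
grip_width: 0.0003
```

```bash
python3 - <<'E'
from h import *
s=r.read_state();print(s["ee_pos"],s["contact_force"],(RB.T@(s["ee_pos"][:2]-B0))*1000)
E
```

```text
[ 0.56947073 -0.11259781  0.04085571] [-0.05216257  0.31787964 -0.12152689] [ -29.53181394 -114.27825718]
```

>>> apply_moves:
  moves:
    - [0,0,0,0,0.001,0,0]
    - [0,0,0,0,0.001,0,0]
    - [0,0,0,0,0,0,0]

```text
time_s: 27.78
ee_pos: [0.5702, -0.1127, 0.0407]
orientation: [-179.9, 0.0, 81.8]
contact_force: [-5.8, 0.6, 5.4]
grip_width: -0.0
```

>>> apply_moves:
  moves:
    - [0,0,0,0,0.0015,0,0]
    - [0,0,0,0,0,0,0]

```text
time_s: 28.02
ee_pos: [0.5705, -0.1127, 0.0407]
orientation: [-179.7, 0.1, 81.8]
contact_force: [-12.6, 0.9, 11.1]
grip_width: -0.0
```

>>> apply_moves:
  moves:
    - [0,0,0,0,0.0015,0,0]
    - [0,0,0,0,0,0,0]

```text
time_s: 28.28
ee_pos: [0.5707, -0.1128, 0.0406]
orientation: [-179.5, 0.1, 81.8]
contact_force: [-18.4, 2.0, 17.3]
grip_width: 0.0001
```

>>> apply_moves:
  moves:
    - [0,0,0,0,-0.01,0,0]
    - [0,0,0,0,-0.002,-0.01,0]
    - [0,0,0,0,0,-0.05,0]
    - [0,0,0,-0.03,0.02,0,0]
    - [0,0,0,-0.032,0.023,0,0]
    - [0,0,0,0,0,0,0]
    - [0,0,0,0,0,0.04,0]
    - [0,0,0,0,0,0.02,0]
    - [0,0,0,0,0,0,0]

```text
time_s: 29.4
ee_pos: [0.595, -0.1783, 0.0394]
orientation: [-179.8, -0.1, 81.9]
contact_force: [-0.2, 0.5, 0.0]
grip_width: -0.0002
```

```bash
python3 - <<'E'
from h import *
s=r.read_state();print(s["ee_pos"],s["contact_force"],(RB.T@(s["ee_pos"][:2]-B0))*1000)
E
```

```text
[ 0.59496376 -0.17826816  0.03942052] [-0.20762905  0.45268983  0.02888765] [   5.06707392 -175.64116516]
```

>>> apply_moves:
  moves:
    - [0,0,0,0.006,0,0,0]
    - [0,0,0,0.004,0,0,0]
    - [0,0,0,0.002,0,0,0]
    - [0,0,0,0,0,0,0]

```text
time_s: 29.9
ee_pos: [0.5981, -0.1669, 0.0413]
orientation: [180.0, 0.0, 81.8]
contact_force: [0.4, -0.0, 0.1]
grip_width: 0.0002
```

>>> apply_moves:
  moves:
    - [0,0,0,0.002,0,0,0]
    - [0,0,0,0,0,0,0]

```text
time_s: 30.15
ee_pos: [0.5981, -0.1652, 0.0408]
orientation: [180.0, -0.0, 81.8]
contact_force: [0.1, 0.4, 0.7]
grip_width: -0.0001
```

>>> apply_moves:
  moves:
    - [0,0,0,0.0015,0,0,0]
    - [0,0,0,0,0,0,0]

```text
time_s: 30.4
ee_pos: [0.5983, -0.1639, 0.0408]
orientation: [-180.0, 0.0, 81.8]
contact_force: [-0.5, -0.8, -0.1]
grip_width: 0.0002
```

>>> apply_moves:
  moves:
    - [0,0,0,0.0015,0,0,0]
    - [0,0,0,0,0,0,0]

```text
time_s: 30.65
ee_pos: [0.5983, -0.1638, 0.0408]
orientation: [-180.0, 0.1, 81.7]
contact_force: [-1.2, -4.4, 0.9]
grip_width: -0.0
```

>>> apply_moves:
  moves:
    - [0,0,0,0.0015,0,0,0]
    - [0,0,0,0,0,0,0]

```text
time_s: 30.9
ee_pos: [0.5983, -0.1636, 0.0408]
orientation: [-180.0, 0.2, 81.7]
contact_force: [-1.7, -7.8, 0.5]
grip_width: 0.0002
```

>>> apply_moves:
  moves:
    - [0,0,0,0.0015,0,0,0]
    - [0,0,0,0,0,0,0]

```text
time_s: 31.15
ee_pos: [0.5983, -0.1635, 0.0408]
orientation: [-180.0, 0.3, 81.6]
contact_force: [-2.6, -11.1, 1.4]
grip_width: 0.0002
```

>>> apply_moves:
  moves:
    - [0,0,0,-0.01,0,0,0]
    - [0,0,0,-0.006,0,-0.02,0]
    - [0,0,0,0,0,-0.06,0]
    - [0,0,0,0,0,-0.03,0]
    - [0,0,0,0.037,-0.04,0,0]
    - [0,0,0,0.037,-0.04,0,0]
    - [0,0,0,0.037,-0.04,0,0]
    - [0,0,0,0.037,-0.04,0,0]
    - [0,0,0,0,0,0,0]
    - [0,0,0,0,0,0,0]

```text
time_s: 32.4
ee_pos: [0.4601, -0.0058, 0.152]
orientation: [179.9, 0.0, 81.9]
contact_force: [0.1, -0.4, 0.1]
grip_width: 0.0004
```

```bash
python3 - <<'E'
from h import *
a=vision.read_camera("top")[...,::-1];b=vision.read_camera("scene")[...,::-1]
c=np.vstack([cv2.resize(a[160:250,230:410],(720,360),interpolation=cv2.INTER_CUBIC),cv2.resize(b[225:285,205:385],(720,240),interpolation=cv2.INTER_CUBIC)])
cv2.imwrite("pics/c7.png",c)
for l in("blue_tile","white_tile"):
    for q in [rect("top",l,.022)]:
        if q:print(l,q,RB.T@(np.array(q[1][0])/1000-B0)*1000)
for l in("cleaner","mug","soap_rack","drain_grate","drain_trap","spacer_tub","spare_tile"):print(l,[np.round(d["point"],3) for d in search_frame(l,"top")][:1])
E
```

```text
blue_tile (0.86, ((617.1040649414062, -32.601966857910156), (126.12844848632812, 63.80415725708008), 83.58304595947266)) [  6.20481018 -28.30637928]
white_tile (0.85, ((603.299072265625, -122.84999084472656), (62.96829605102539, 62.47135543823242), 81.28173065185547)) [   5.41293599 -119.6007197 ]
cleaner [array([ 0.478, -0.182,  0.127])]
mug [array([0.558, 0.225, 0.052])]
soap_rack [array([0.694, 0.397, 0.013])]
drain_grate [array([ 0.688, -0.373,  0.007])]
drain_trap [array([0.399, 0.197, 0.049])]
spacer_tub [array([ 0.382, -0.196,  0.004])]
spare_tile [array([ 0.52 , -0.388,  0.008])]
```

View pics/c7.png

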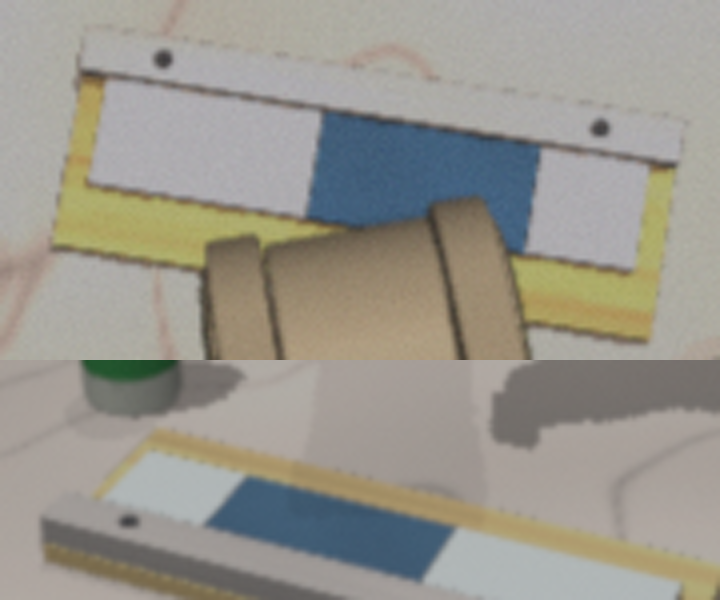

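The picture shows one closed, straight course with no wood showing at the joints (crop (313,165) and (533,200)). The bystanders are where they were at the start, and the arm is clear.

```bash
python3 -c "
from h import *
print(r.hand_in())"
```

```text
the job is handed in; nothing more can be done
None
```

I laid both loose tiles and handed the job in at about 33 s of the 72 s allowed; no verdict came back.

- **Blue tile:** I set it on the board, then pushed it with shut fingers to about 15 N against the straightedge and 12 N against the bonded tile's end.
- **White cut tile:** I set it next to the blue tile while still gripped, to keep the gripper body clear of the cleaner. I then pushed it to about 18 N against the straightedge and 11 N against the blue tile.

**Last checks:**
- **Pictures:** the top and scene views show one closed, straight course with no wood showing in the joints.
- **Finger positions:** both tiles stopped the fingers at the same board x within 0.1 mm. At their -y ends they stopped the fingers 60 mm apart, which is the white tile's length.
- **Bystanders:** all seven were found within about 4 mm of their starting positions, which is the detector's noise.
- **Disagreement:** the network outline of the blue tile read 83.6° against the board's 81.8°. The arm partly hid that tile and the outline came out 6 mm too long, so I trusted the contact forces and the picture.

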